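Dock a lens-soaking cup and screw its winged cap shut

ROBOT

A 6-joint arm with a two-finger parallel gripper is mounted at the origin on the work surface. World frame = base frame: x ahead of the robot, y to its left, z up, the work surface at z = 0. Lengths are in mm, angles in degrees, forces in N, time in s.
With the tool pointing down it reaches from about 300 to 850 mm from the base axis. Payload 4.2 kg.
Tool frame: the origin (TCP) lies midway between the tips of the shut fingers; the grasp point (between the pads) lies 19 mm behind it; z points along the fingers, y is the line along which they close (so a half turn about z gives the same grasp; the last joint's range is limited). The gripper opens to 91 mm and grips with 3 to 60 N. Pads are 32 mm wide; open, the fingers measure 118 mm over their backs; the gripper's body (76 mm by 178 mm) begins 60 mm behind the grasp point.
Start: joints at [73.396, 18.312, 89.639, -0, 72.044, -1.146], TCP at [153.261, 554.215, 213.976] pointing down, gripper open.
Joint ranges: [-177.97, 177.97], [-48.28, 115.42], [12.27, 149.76], [-77.06, 257.06], [2.81, 150.46], [-146.56, 146.56]. Speed limits (degrees/s): [147.25, 147.25, 180, 180, 180, 180].

INTERFACE

Orientations are given as [roll, pitch, yaw] about the fixed x, y, z axes, in that order (R = Rz(yaw) Ry(pitch) Rx(roll)).
In Python, from workcell import state, grab_frame, camera_model, workorder gives the robot as it stands.
- The arm moves only by the tool carry_out, never from a script. Its argument "commands" is a list of rows, each a list of 7 numbers: the turn, a rotation vector about the tool's x, y, z in degrees, then the shift along the tool's x, y, z in mm, then the opening, from -1 (shut) to 1 (fully open). In form: [[ax, ay, az, dx, dy, dz, hand], ...]. A call has 1 to 20 rows; each row is the pose to reach, as a shift and turn from the pose commanded when the call began, along the tool's axes at that moment; what a row does not reach only later rows make up. A row lasts 1/10 s, in which the tool goes at most 50 mm and 8.59 degrees, less where a joint would pass 70% of its speed; a pose out of reach is approached as far as the arm can. A call with a gripper value outside its range is refused whole. The fingers move at their own pace and stop on an object; "force" is the grip in N (left out, the last holds). Time passes only in rows, so rows that repeat a pose let the fingers close. It gives the time, the measured TCP pose, the force, the opening and the grip force at its end, in the units of the state.
- state(): the state, without advancing time (a new reading comes with each control period).
- grab_frame(name): name is "scene" or "top" or "wrist"; returns the picture (480x640x3 uint8, red, green, blue); there is no depth.
- camera_model(name): a dict with "fx", "fy", "cx", "cy" (pixels), "origin" and "rotation" of the camera in the world; the wrist camera has in their place "mount" (4x4, takes a point from camera to tool coordinates, whose origin is the TCP and whose axes are the flange's). Camera axes: x right, y up, looking along -z (the intrinsics and any distortion apply to the point x, -y, -z); pixel columns grow to the right and rows downward; lengths in mm; the calibration is good to about 2 mm. The wrist camera is an equidistant fisheye: a pixel r from the principal point sees the ray r / f radians off the axis. A picture is of the moment at which its call begins: read the wrist's pose just before it. camera_model takes no time and is no camera call.
- workorder.job_done(): hands the job in; it is judged then, once.
The state is a dict: "time_s": time; "qpos": joint angles; "qvel": joint speeds; "effort": joint torques, N m; "ee_pos": TCP position; "ee_rot": TCP orientation; "force": force on the tool from outside, world axes, zero at the start; "torque": the same for the moment, N m; "gripper_width": finger opening in mm; "gripper_force": force on a finger pad.
Only numpy, scipy, OpenCV 4.12 (cv2) and the standard library are available. Lean on these libraries where they do the work, as an engineer would, in place of code of your own. Each camera call takes 0.05 s, during which the arm holds its last target. There are 200 camera calls.

TASK

The square lens-soaking cup with the winged cap is full and its cap is loose: carry it upright, holding it by its body and not by the cap, and set it down, without dropping it, fully home in the empty dock; then let go of it. Then, with the dock keeping the cup from turning, screw the cap clockwise until it is fully shut, the pointed end of the wing over the mark on the cup's shoulder. Do not disturb the other things on the table.

Things in the scene. Friction and masses are not known exactly. Their poses are not given: they have to be found in the camera images.
- cup: the lens-soaking cup, white with a thin grey band: a square block 46 x 46 mm, 66 mm high, topped by the winged cap (total height 89 mm). About 150 g; stands upright on the table at the start. Origin at the centre of its underside, z up; x points to the side whose shoulder (top face's edge) carries a small dark mark, 10 x 5 mm.
- cap: the winged screw cap, captive on the cup: a grey disc 33 mm across, 8 mm high, with an upright flat wing across it, 33 mm long, 12 mm wide, 15 mm high above the disc (z 8 to 23 mm). Origin on its axis at the disc's underside, 66 mm above the cup's underside; x along the wing to its pointed dark end, y across the wing, z up. It turns but does not rise or sink.
- cap_turn (a joint): how far the cap is unscrewed, rad: 0 = fully shut against its stop (wing's pointed end over the cup's dark mark), growing as the cap turns anticlockwise seen from above; turn clockwise to shut. Starts loose, at 1.7 to 2.4. Slight friction (about 0.05 N m) holds it where it is left.
- wing (a point): the middle of the cap's wing, on the cap's axis, 15 mm above the cap's underside (81 mm above the cup's underside); x along the wing to the pointed end
- dock: the empty dock, fixed: grey base plate 92 x 92 mm, 10 mm thick, with a white square wall round an open well 51 x 51 mm; walls 7 mm thick, rim 28 mm above the table, well floor 10 mm above the table. Origin at the centre of its underside, z up, x and y along the walls. The cup fits in any quarter turn with 2.5 mm of play on every side.
- dock_floor (a point): centre of the floor of the empty dock's well (10 mm above the table); axes as the dock's. When the cup is home its origin is here, within the play
- dock_used: a second dock, the same but occupied by the shut cup; fixed. Origin at the centre of its underside
- shut_cup: bystander: a cup of the same square body (46 x 46 x 66 mm) but with a plain round flat cap (38 mm across, 10 mm high), standing in the second dock. Origin at the centre of its underside
- lens_case: bystander: flat white lens case with two round lids, 36 (x) x 70 (y) mm, 17 mm high. Origin at the centre of its underside
- saline: bystander: white bottle 58 mm across, 150 mm high. Origin at the centre of its underside
- drops: bystander: small white eye-drop bottle 28 mm across, 68 mm high. Origin at the centre of its underside
- wipes: bystander: white canister 90 mm across, 160 mm high. Origin at the centre of its underside
- penlight: bystander: slim metal pocket lamp lying along its x axis, 137 x 14 x 14 mm. Origin under its middle
- occluder: bystander: black eye paddle lying flat, 5 mm thick, along its x axis from -110 mm (handle's end) to +82 mm (disc 64 mm across)
There are look-alikes about, which are no part of the job. Leave any brown or pink look-alike of the cup alone.

How it is judged (in metres and radians):
On the way, in this order (a step that is already met when the one before it is completed fails the run):
1. the cup stands home in the empty dock, let go, its cap still loose (x of cup in the frame of dock_floor between -0.008 and 0.008 m and y of cup in the frame of dock_floor between -0.008 and 0.008 m and z of cup in the frame of dock_floor below 0.004 m and angle between cup's own z axis and vertical below 0.08 rad and contact force between the fingers and cup below 0.1 N and value of joint cap_turn above 1 rad), for 0.2 s.
2. the cap is screwed shut (value of joint cap_turn below 0.12 rad), for 0.2 s.
At the end, for the whole second after the job is handed in: the cup stands upright (within 0.08 rad) and at rest in the formerly empty dock, its origin within 8 mm sideways of the middle of the well's floor and less than 4 mm above it, and the cap is shut to within 0.12 rad of its stop (x of cup in the frame of dock_floor between -0.008 and 0.008 m and y of cup in the frame of dock_floor between -0.008 and 0.008 m and z of cup in the frame of dock_floor below 0.004 m and angle between cup's own z axis and vertical below 0.08 rad and value of joint cap_turn between -0.1 and 0.12 rad and linear speed of cup below 0.01 m/s); the robot touches nothing.
It fails at once if the cup is tipped by more than 0.45 rad (angle between cup's own z axis and vertical above 0.45 rad).
It fails at once if the loose cap is gripped or pushed (over 3 N) while the cup is off its support (underside over 22 mm above the table) (height (world z) of cup above 0.022 m and contact force between the fingers and cap above 3 N).
It fails at once if the cup is let go in the air (underside over 35 mm above the table) (height (world z) of cup above 0.035 m and contact force between the fingers and cup below 0.02 N).
It fails at once if a bystander is moved by more than 30 mm (the shut cup: 20 mm) (distance of shut_cup from where it was at the start of the episode above 0.02 m or distance of any of lens_case, saline, drops, wipes, penlight, occluder from where it was at the start of the episode above 0.03 m).
It also fails if it takes over 58 s, if anything falls off the work surface, if the arm or the gripper's body presses on something with over 40 N, if the wrist force passes 120 N, or if a joint passes its speed limit or range.

## Working session

There is one attempt and no reset: what is moved stays moved. The work goes in short steps, Python scripts to look and compute and a tool call to move; the robot and the scene stay as the last step left them, time stands still between calls to the robot, and variables do not carry over. Pictures are saved under pics/ and viewed, at most 10 in all, crops included, and the job is handed in when it is done.

Besides the shell and the picture viewer there is one more tool, called after "Call:" by a JSON object that holds its "api" and its "payload", one argument or row to a line. carry_out: Moves the arm, as the interface text tells. Its arguments: {"type":"object","properties":{"commands":{"type":"array"},"force":{"type":"number"}},"required":["commands"]}

```bash
mkdir -p pics; python3 - <<'E'
from workcell import state, grab_frame, camera_model
import cv2
for n in ("scene","top"):
    cv2.imwrite(f"pics/{n}0.png",grab_frame(n)[:,:,::-1]); print(n,camera_model(n))
print(camera_model("wrist"));s=state();print(s)
E
```

```text
scene {'fx': 529.3032480377111, 'fy': 529.3032480377111, 'cx': 321.98568548528544, 'cy': 235.67664615488448, 'origin': array([976.66582445, 776.81139679, 689.57030857]), 'rotation': array([ 55.40759834,  -0.58313665, 153.00227939])}
top {'fx': 437.6099730223998, 'fy': 437.6099730223998, 'cx': 321.2026054158014, 'cy': 238.14989677756904, 'origin': array([ 467.55347591,   11.67039647, 1037.83429618]), 'rotation': array([ 6.75523072e+00, -1.73006669e-02, -8.96859800e+01])}
{'fx': 371.64829954431775, 'fy': 371.64829954431775, 'cx': 322.38869589849713, 'cy': 237.76684665239648, 'mount': array([[-9.85328771e-05,  9.61142860e-01,  2.76051433e-01,
         7.86473510e+01],
       [ 9.99999888e-01, -3.32225555e-05,  4.72609349e-04,
        -7.53900119e-03],
       [ 4.63416235e-04,  2.76051449e-01, -9.61142748e-01,
        -1.70945691e+02],
       [ 0.00000000e+00,  0.00000000e+00,  0.00000000e+00,
         1.00000000e+00]])}
{'time_s': 0.1, 'qpos': array([ 7.33965392e+01,  1.83486302e+01,  8.96985422e+01,  1.68908581e-04,
        7.20422939e+01, -1.14639503e+00]), 'qvel': array([-0.02081933, -0.12097709, -0.16110273,  0.00638454,  0.01287688,
        0.04500102]), 'effort': array([ 2.25632146e-03, -4.13336957e+01, -2.32511902e+01,  7.29033002e-02,
        4.21386422e-02, -6.00770591e-05]), 'ee_pos': array([153.12575351, 553.78561892, 213.20372125]), 'ee_rot': array([-1.79910555e+02, -1.95052123e-03,  1.64542880e+02]), 'force': array([ 0.49534551, -0.69268083, -0.42801457]), 'torque': array([-0.00456384, -0.00138972,  0.00135651]), 'gripper_force': 0.0, 'gripper_width': 91.398822769965}
```

View pics/top0.png

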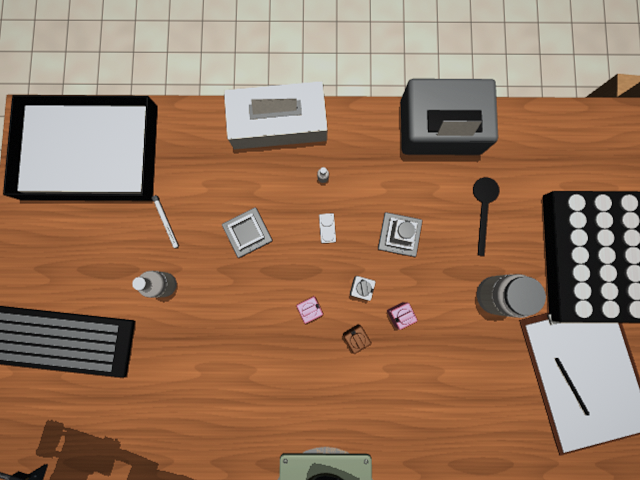

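View pics/scene0.png

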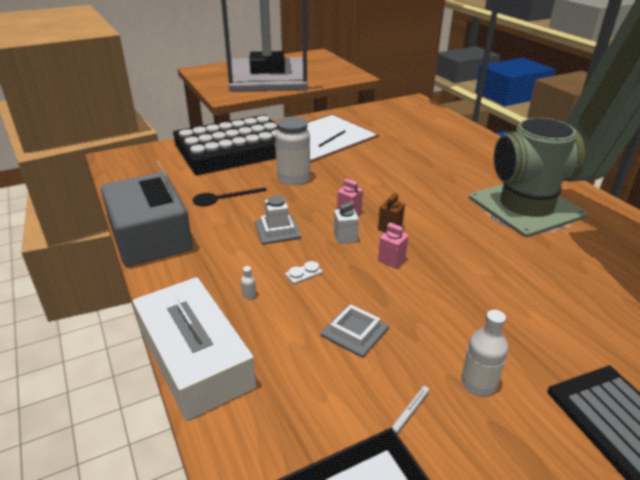

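The top view has five candidates:
- White winged cup at (363,289).
- Pink look-alikes at (310,310) and (403,316).
- Brown look-alike at (357,339).
- Flat-capped shut cup in the used dock at (401,233).

I choose (363,289). The empty dock is at (247,232).

```bash
cat > h.py <<'E'
import numpy as np, cv2
from workcell import state, grab_frame, camera_model
from scipy.spatial.transform import Rotation as R
def rays(n,px,s=None):
    c=camera_model(n); px=np.atleast_2d(px).astype(float)
    u=(px[:,0]-c['cx'])/c['fx']; v=(px[:,1]-c['cy'])/c['fy']
    if n!='wrist':
        d=np.c_[u,-v,-np.ones_like(u)]
        return np.array(c['origin']), R.from_euler('xyz',c['rotation'],degrees=True).apply(d)
    th=np.hypot(u,v); k=np.where(th>1e-9,np.sin(th)/np.maximum(th,1e-9),1)
    d=np.c_[u*k,-v*k,-np.cos(th)]
    T=np.array(c['mount']); Rt=R.from_euler('xyz',s['ee_rot'],degrees=True).as_matrix()
    return Rt@T[:3,3]+s['ee_pos'], (Rt@T[:3,:3]@d.T).T
def onz(n,px,z,s=None):
    o,d=rays(n,px,s); return o+d*((z-o[2])/d[:,2])[:,None]
def proj(n,P,s=None):
    c=camera_model(n); P=np.atleast_2d(P).astype(float)
    if n!='wrist':
        q=R.from_euler('xyz',c['rotation'],degrees=True).inv().apply(P-c['origin']); q=q*[1,-1,-1]
        return np.c_[c['cx']+c['fx']*q[:,0]/q[:,2],c['cy']+c['fy']*q[:,1]/q[:,2]]
    T=np.array(c['mount']); Rt=R.from_euler('xyz',s['ee_rot'],degrees=True).as_matrix()
    q=((P-s['ee_pos'])@Rt-T[:3,3])@T[:3,:3]; q=q*[1,-1,-1]
    r=np.hypot(q[:,0],q[:,1]); th=np.arctan2(r,q[:,2])
    return np.c_[c['cx']+c['fx']*th*q[:,0]/r,c['cy']+c['fy']*th*q[:,1]/r]
def totool(P,s):  # world point -> shift in tool axes from current TCP
    return (np.array(P)-s['ee_pos'])@R.from_euler('xyz',s['ee_rot'],degrees=True).as_matrix()
E
python3 - <<'E'
from h import *
im=cv2.imread('pics/top0.png')
cv2.imwrite('pics/crop1.png',cv2.resize(im[205:365,215:435],None,fx=3.6,fy=3.6,interpolation=cv2.INTER_CUBIC))
print(onz('top',[363,289],80), onz('top',[247,232],20), onz('top',[[310,310],[403,316],[357,339]],80))
s=state(); print(camera_model('wrist')['mount'][:3,3])
E
```

```text
[[470.17975353 -79.48271124  80.        ]] [[601.68385356 186.17551214  20.        ]] [[ 424.45040583   35.36558741   80.        ]
 [ 412.75433083 -165.4995564    80.        ]
 [ 363.5424114   -65.9958992    80.        ]]
[ 7.86473510e+01 -7.53900119e-03 -1.70945691e+02]
```

View pics/crop1.png

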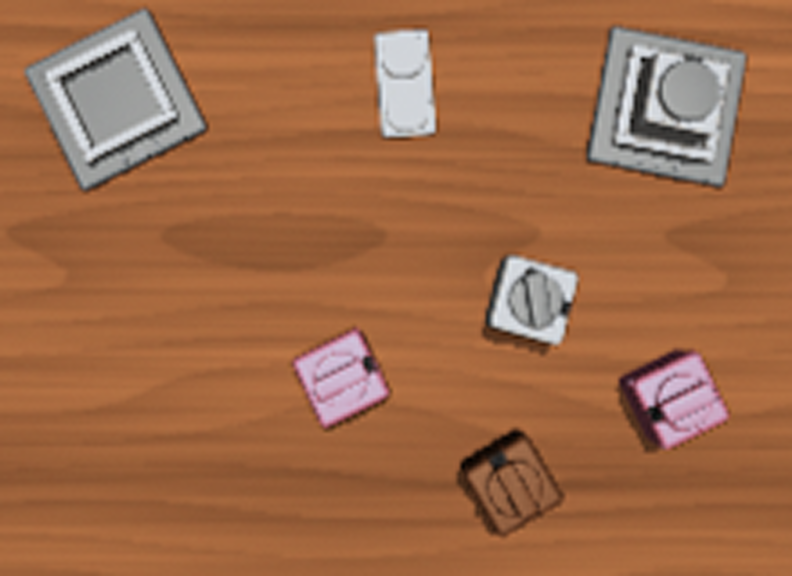

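The crop confirms the white winged cup. Its mark is on the image-right side, crop (568,308), and the wing's dark end is near crop (528,270). Next I measure both from the wrist camera.

```bash
python3 - <<'E'
from h import *
s=state()
print(totool([600,186,214],s), totool([470,-79,214],s))
E
```

```text
[-5.28732023e+02 -2.35384231e+02 -4.46817656e-01] [-4.74061134e+02 -5.25446099e+02  7.86327739e-03]
```

Call:
{"api": "carry_out", "payload": {
  "commands": [
    [0,0,0,-529,-235,0,1],
    [0,0,0,-529,-235,0,1],
    [0,0,0,-529,-235,0,1],
    [0,0,0,-529,-235,0,1],
    [0,0,0,-529,-235,0,1],
    [0,0,0,-529,-235,0,1],
    [0,0,0,-529,-235,0,1],
    [0,0,0,-529,-235,0,1],
    [0,0,0,-529,-235,0,1],
    [0,0,0,-529,-235,0,1],
    [0,0,0,-529,-235,0,1],
    [0,0,0,-529,-235,0,1],
    [0,0,0,-529,-235,0,1],
    [0,0,0,-529,-235,0,1],
    [0,0,0,-529,-235,0,1],
    [0,0,0,-529,-235,0,1],
    [0,0,0,-529,-235,0,1],
    [0,0,0,-529,-235,0,1]
  ]
}}

```text
time_s: 1.9
ee_pos: [600.0, 187.4, 214.2]
ee_rot: [180.0, 0.0, 164.6]
force: [0.8, -0.5, -0.2]
gripper_width: 91.5
gripper_force: 0.0
```

```bash
python3 - <<'E'
from h import *
s=state(); im=grab_frame('wrist')[:,:,::-1].copy(); cv2.imwrite('pics/wd.png',im); np.save('sd.npy',s,allow_pickle=True)
print(s['time_s'],s['ee_pos'],s['ee_rot'],s['qpos'], proj('wrist',[[601,186,28]],s), totool([470,-79,200],s))
E
```

```text
1.9 [600.0081561  187.38314713 214.23263214] [1.79985873e+02 1.24171990e-02 1.64607222e+02] [ 1.62924157e+01  2.31699625e+01  8.21488563e+01  5.70184464e-03
  7.46631949e+01 -5.83163154e+01] [[321.4377059  215.64349685]] [  54.64039919 -291.33984151   14.14895994]
```

View pics/wd.png

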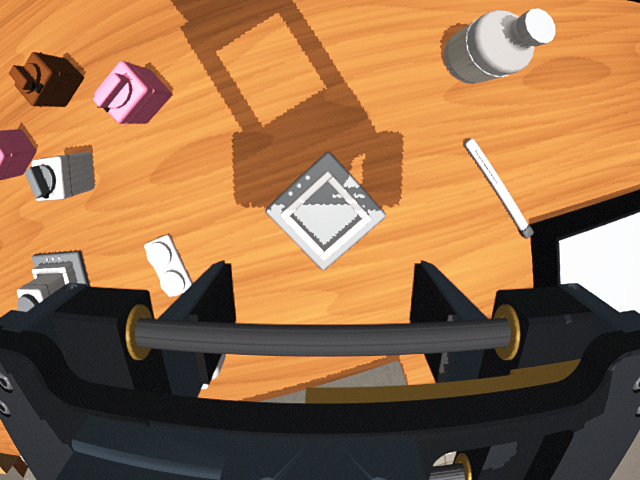

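The dock plate is at about (325,211), with corners near (328,152), (385,212), (323,270) and (267,210). A shadow crosses its upper part.

```bash
cat >> h.py <<'E'
def rect(n,mask,z,seed,s=None):
    c,_=cv2.findContours(mask,cv2.RETR_EXTERNAL,cv2.CHAIN_APPROX_NONE)
    c=max((k for k in c if cv2.contourArea(k)>80),key=lambda k:cv2.pointPolygonTest(k,seed,True))
    P=onz(n,c[:,0,:],z,s)[:,:2].astype(np.float32)
    return P, cv2.minAreaRect(P)
E
python3 - <<'E'
from h import *
s=np.load('sd.npy',allow_pickle=True).item(); im=cv2.imread('pics/wd.png')
hsv=cv2.cvtColor(im,cv2.COLOR_BGR2HSV)
roi=np.zeros(im.shape[:2],np.uint8); cv2.circle(roi,(326,211),75,255,-1)
m=((hsv[...,1]<75)*255).astype(np.uint8)&roi
m=cv2.morphologyEx(m,cv2.MORPH_OPEN,np.ones((3,3)))
print(rect('wrist',m,10,(325,215),s)[1], onz('wrist',[[328,152],[385,212],[323,270],[267,210]],10,s))
t=cv2.imread('pics/top0.png');h=cv2.cvtColor(t,cv2.COLOR_BGR2HSV)
m=((h[...,1]<75)*255).astype(np.uint8)
print('top',rect('top',m,10,(247,232))[1])
P,r=rect('top',m,66,(363,289)); print('cup top',r, cv2.contourArea(P.reshape(-1,1,2)))
E
```

```text
((602.723876953125, 189.63900756835938), (90.99571228027344, 91.02299499511719), 27.24709701538086) [[543.38082511 208.66682059  10.        ]
 [618.47383479 249.76491829  10.        ]
 [663.17444114 170.52769144  10.        ]
 [583.91627507 132.05450774  10.        ]]
top ((602.7293701171875, 188.82582092285156), (90.51809692382812, 90.5473861694336), 27.33536148071289)
cup top ((473.2218017578125, -79.16281127929688), (48.0955696105957, 46.48523712158203), 74.54145050048828) 2020.2956768578151
```

Call:
{"api": "carry_out", "payload": {
  "commands": [
    [0,0,0,55,-291,0,1],
    [0,0,0,55,-291,0,1],
    [0,0,0,55,-291,0,1],
    [0,0,0,55,-291,0,1],
    [0,0,0,55,-291,0,1],
    [0,0,0,55,-291,0,1],
    [0,0,0,55,-291,0,1],
    [0,0,0,55,-291,0,1],
    [0,0,0,55,-291,0,1],
    [0,0,0,55,-291,0,1],
    [0,0,0,55,-291,0,1]
  ]
}}

```text
time_s: 3.05
ee_pos: [470.4, -78.1, 213.8]
ee_rot: [180.0, -0.0, 164.7]
force: [0.4, 0.3, 0.9]
gripper_width: 90.9
gripper_force: 0.0
```

```bash
python3 - <<'E'
from h import *
s=state(); im=grab_frame('wrist')[:,:,::-1].copy(); cv2.imwrite('pics/wc.png',im); np.save('sc.npy',s,allow_pickle=True)
print(s['time_s'],s['ee_pos'],s['ee_rot'],s['qpos'])
p=proj('wrist',[[470,-79,66]],s)[0].astype(int); print(p)
x,y=p-[75,60]; print(x,y); cv2.imwrite('pics/wcc.png',cv2.resize(im[max(y,0):y+120,x:x+150],None,fx=5,fy=5,interpolation=cv2.INTER_CUBIC))
E
```

```text
3.05 [470.39519923 -78.0786587  213.78088711] [ 1.79990502e+02 -1.24116191e-02  1.64659145e+02] [-1.08136549e+01  9.45735369e+00  1.01791170e+02  1.12088863e-02
  6.87630995e+01 -8.54768603e+01]
[321 223]
246 163
```

View pics/wcc.png

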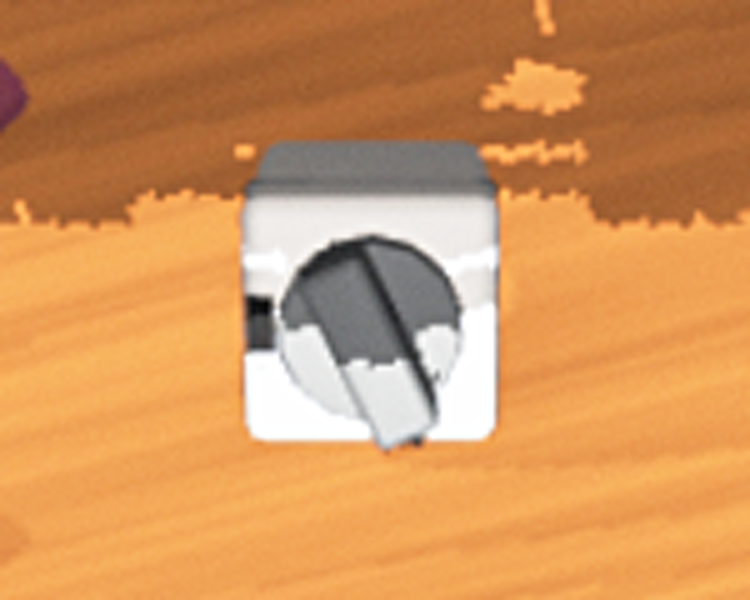

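The cup's top face is square to the tool. Its corners are near crop (245,190), (495,190), (498,440) and (245,440). The mark is on the left at (258,322), and the wing's dark pointed end is at about (412,440). From these, cap_turn is about 111°.

```bash
python3 - <<'E'
from h import *
s=np.load('sc.npy',allow_pickle=True).item()
f=lambda c:np.array(c)/5.+[246,163]
P=onz('wrist',f([[245,190],[495,190],[498,440],[245,440]]),66,s)[:,:2]; print(P,P.mean(0),cv2.minAreaRect(P.astype(np.float32)))
W=onz('wrist',f([[330,265],[412,430]]),89,s); d=W[1]-W[0]; print('wing',W.mean(0),np.degrees(np.arctan2(d[1],d[0])))
# scene-camera cross view of top face
c=np.r_[P.mean(0),0]; print(totool([*c[:2],28],s), totool([473.2,-79.2,28],s))
E
```

```text
[[ 444.27941584  -95.81855221]
 [ 455.83060131  -53.791083  ]
 [ 500.29642558  -64.69157353]
 [ 488.21015996 -108.77191083]] [472.15415067 -80.76827989] ((472.1721496582031, -80.67738342285156), (45.70725631713867, 45.79228973388672), 74.66707611083984)
wing [471.7475096  -80.37282044  89.        ] 10.20189473647
[ -2.44809098  -2.15923373 185.78000578] [ -3.04177033  -0.3701425  185.78017375]
```

Call:
{"api": "carry_out", "payload": {
  "commands": [
    [0,0,0,-2.5,-1.5,60,1],
    [0,0,0,-2.5,-1.5,60,1],
    [0,0,0,-2.5,-1.5,110,1],
    [0,0,0,-2.5,-1.5,150,1],
    [0,0,0,-2.5,-1.5,175,1],
    [0,0,0,-2.5,-1.5,186,1],
    [0,0,0,-2.5,-1.5,186,1],
    [0,0,0,-2.5,-1.5,186,1],
    [0,0,0,-2.5,-1.5,186,0],
    [0,0,0,-2.5,-1.5,186,-0.5],
    [0,0,0,-2.5,-1.5,186,-1],
    [0,0,0,-2.5,-1.5,186,-1],
    [0,0,0,-2.5,-1.5,186,-1],
    [0,0,0,-2.5,-1.5,186,-1],
    [0,0,0,-2.5,-1.5,186,-1],
    [0,0,0,-2.5,-1.5,186,-1]
  ],
  "force": 25
}}

```text
time_s: 4.7
ee_pos: [471.9, -81.2, 28.0]
ee_rot: [180.0, -0.0, 164.5]
force: [-0.4, 0.8, 1.6]
gripper_width: 46.0
gripper_force: 25.0
```

Call:
{"api": "carry_out", "payload": {
  "commands": [
    [0,0,0,0,0,-5,-1],
    [0,0,0,0,0,-15,-1],
    [0,0,0,0,0,-35,-1],
    [0,0,0,0,0,-60,-1],
    [0,0,0,0,0,-85,-1],
    [0,0,0,0,0,-105,-1],
    [0,0,0,0,0,-115,-1],
    [0,0,0,0,0,-120,-1],
    [0,0,0,0,0,-120,-1],
    [0,0,0,0,0,-120,-1]
  ]
}}

```text
time_s: 5.7
ee_pos: [471.2, -81.1, 147.1]
ee_rot: [-180.0, -0.1, 164.5]
force: [-0.6, -0.9, -2.0]
gripper_width: 45.8
gripper_force: 25.0
```

```bash
python3 - <<'E'
from h import *
s=state(); print(s['gripper_width'],s['gripper_force'],s['ee_pos'],s['ee_rot'])
print(totool([602.7,189.3,s['ee_pos'][2]],s), s['ee_rot'][2]-117.3)
r=onz('wrist',[[0,0]],0,s)
E
```

```text
45.839408064202054 24.990002810955048 [471.24381342 -81.08125977 147.0626594 ] [-1.79996425e+02 -1.10525955e-01  1.64541208e+02]
[-5.46314771e+01  2.95638531e+02 -1.23831477e-01] 47.241208193742
```

Call:
{"api": "carry_out", "payload": {
  "commands": [
    [0,0,1,-1,6,0,-1],
    [0,0,3,-4,20,0,-1],
    [0,0,6,-8,42,0,-1],
    [0,0,10,-12,68,0,-1],
    [0,0,15,-18,96,0,-1],
    [0,0,20,-23,124,0,-1],
    [0,0,25,-28,152,0,-1],
    [0,0,30,-33,180,0,-1],
    [0,0,34,-39,208,0,-1],
    [0,0,38,-44,236,0,-1],
    [0,0,42,-48,260,0,-1],
    [0,0,45,-51,278,0,-1],
    [0,0,46.5,-53.5,290,0,-1],
    [0,0,47.2,-54.6,295.6,0,-1],
    [0,0,47.2,-54.6,295.6,0,-1],
    [0,0,47.2,-54.6,295.6,0,-1],
    [0,0,47.2,-54.6,295.6,0,-1]
  ]
}}

```text
time_s: 7.4
ee_pos: [603.0, 188.5, 147.8]
ee_rot: [-180.0, -0.0, 117.3]
force: [-0.1, -0.7, -1.7]
gripper_width: 45.9
gripper_force: 25.0
```

```bash
python3 - <<'E'
from h import *
s=state(); im=grab_frame('wrist')[:,:,::-1].copy(); cv2.imwrite('pics/wh.png',im); np.save('sh.npy',s,allow_pickle=True)
print(s['time_s'],s['gripper_width'],s['ee_pos'],s['ee_rot'],totool([602.7,189.3,150],s))
cv2.imwrite('pics/whc.png',cv2.resize(im[60:360,170:470],None,fx=2,fy=2,interpolation=cv2.INTER_CUBIC))
E
```

```text
7.4 45.8750476769748 [602.99279447 188.48373187 147.83878334] [-1.79965167e+02 -7.87084043e-05  1.17310954e+02] [ 0.8596211   0.1130492  -2.16128461]
```

View pics/whc.png

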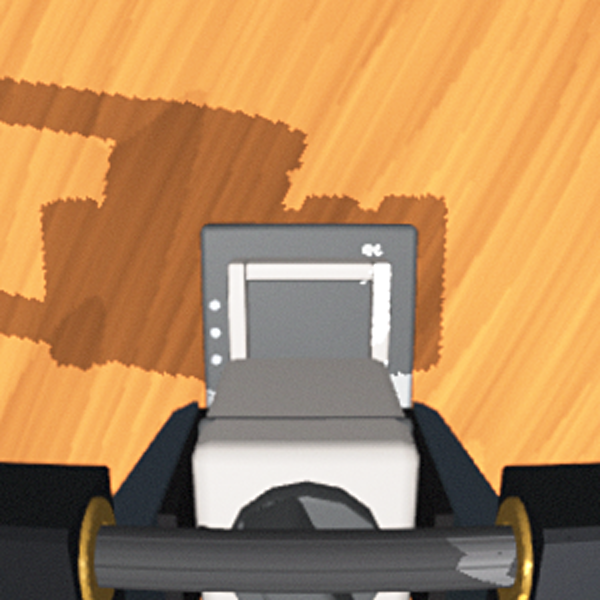

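The cup is held straight, with its front face about (218–388) wide at the bottom and about square to the dock plate at (202–417). I now check the lateral offset numerically.

```bash
python3 - <<'E'
from h import *
s=np.load('sh.npy',allow_pickle=True).item(); im=cv2.imread('pics/wh.png')
S=cv2.cvtColor(im,cv2.COLOR_BGR2HSV)[...,1]
L=[];Rr=[]
for y in range(176,240,4):
    x=np.where(S[y,255:400]<75)[0]+255; L.append((x.min(),y)); Rr.append((x.max(),y))
t=lambda p,z:np.array([totool(q,s) for q in onz('wrist',p,z,s)])
a,b=t(L,10),t(Rr,10); print('plate y',np.c_[a[:,1],b[:,1]].round(1).tolist())
m=(np.median(a[:,1])+np.median(b[:,1]))/2; print('mid',m)
f=lambda c:np.array(c)/2.+[170,60]
print('plate front', t(f([[202,225],[417,225]]),10))
print('cup bottom', t(f([[218,360],[388,360]]),120), 'shoulder',t(f([[196,442],[417,442]]),186))
E
```

```text
plate y [[-43.6, 46.1], [-43.6, 46.2], [-43.7, 45.4], [-43.8, 45.5], [-43.9, 45.6], [-44.0, 45.7], [-44.1, 45.8], [-44.2, 45.9], [-44.3, 46.1], [-44.4, 46.2], [-43.7, 45.4], [-43.8, 45.6], [-43.9, 45.7], [-44.0, 45.8], [-44.2, 46.0], [-44.3, 46.1]]
mid 0.9378350274802898
plate front [[ 46.4579381  -43.48705023 137.86531096]
 [ 46.52864654  46.46755264 137.81062238]]
cup bottom [[ 20.00689595 -24.74033731  27.85385707]
 [ 20.02034942  22.859731    27.82491821]] shoulder [[ 22.78054013 -21.57226263 -38.14807738]
 [ 22.79062093  21.46255438 -38.17424075]]
```

Call:
{"api": "carry_out", "payload": {
  "commands": [
    [0,0,0,1,0.7,10,-1],
    [0,0,0,1,0.7,25,-1],
    [0,0,0,1,0.7,42,-1],
    [0,0,0,1,0.7,58,-1],
    [0,0,0,1,0.7,72,-1],
    [0,0,0,1,0.7,82,-1],
    [0,0,0,1,0.7,86,-1],
    [0,0,0,1,0.7,89,-1],
    [0,0,0,1,0.7,92,-1],
    [0,0,0,1,0.7,95,-1],
    [0,0,0,1,0.7,98,-1],
    [0,0,0,1,0.7,98,-1]
  ]
}}

```text
time_s: 8.65
ee_pos: [603.3, 190.3, 49.7]
ee_rot: [-180.0, -0.0, 117.3]
force: [-0.2, -0.5, -1.5]
gripper_width: 45.9
gripper_force: 25.0
```

Call:
{"api": "carry_out", "payload": {
  "commands": [
    [0,0,0,0,0,2,-1],
    [0,0,0,0,0,4,-1],
    [0,0,0,0,0,6,-1],
    [0,0,0,0,0,8,-1],
    [0,0,0,0,0,9.5,-1],
    [0,0,0,0,0,10.5,-1],
    [0,0,0,0,0,11.5,-1],
    [0,0,0,0,0,11.5,-1]
  ]
}}

```text
time_s: 9.45
ee_pos: [603.4, 190.3, 38.3]
ee_rot: [-180.0, -0.0, 117.3]
force: [-0.3, -0.0, -1.5]
gripper_width: 45.6
gripper_force: 25.0
```

Call:
{"api": "carry_out", "payload": {
  "commands": [
    [0,0,0,0,0,0.5,-1],
    [0,0,0,0,0,0.8,-1],
    [0,0,0,0,0,0.8,-1]
  ]
}}

```text
time_s: 9.75
ee_pos: [603.6, 190.4, 38.0]
ee_rot: [180.0, 0.0, 117.3]
force: [0.0, 1.0, 0.3]
gripper_width: 45.6
gripper_force: 25.0
```

Call:
{"api": "carry_out", "payload": {
  "commands": [
    [0,0,0,0,0,0.8,0.2],
    [0,0,0,0,0,0.8,0.5],
    [0,0,0,0,0,0.8,1],
    [0,0,0,0,0,0.8,1],
    [0,0,0,0,0,0.8,1],
    [0,0,0,0,0,-10,1],
    [0,0,0,0,0,-40,1],
    [0,0,0,0,0,-80,1],
    [0,0,0,0,0,-120,1],
    [0,0,0,0,0,-150,1],
    [0,0,0,0,0,-160,1],
    [0,0,0,0,0,-160,1],
    [0,0,0,0,0,-160,1]
  ]
}}

```text
time_s: 11.05
ee_pos: [602.6, 190.1, 196.1]
ee_rot: [-179.8, -0.0, 117.3]
force: [0.2, -0.2, 0.2]
gripper_width: 91.0
gripper_force: 0.0
```

```bash
python3 - <<'E'
from h import *
s=state(); im=grab_frame('wrist')[:,:,::-1].copy(); np.save('sw.npy',s,allow_pickle=True)
print(s['time_s'],s['gripper_width'],s['ee_pos'],s['ee_rot'],s['qpos'])
p=proj('wrist',[[603,190,76]],s)[0].astype(int); x,y=p-[75,60]; print(x,y)
cv2.imwrite('pics/ww.png',cv2.resize(im[y:y+120,x:x+150],None,fx=5,fy=5,interpolation=cv2.INTER_CUBIC))
E
```

```text
11.05 91.02320449684423 [602.57632465 190.08895147 196.10042851] [-1.79844099e+02 -3.45747155e-02  1.17341910e+02] [ 1.64631399e+01  2.41587765e+01  8.32058704e+01  4.74200617e-03
  7.27949778e+01 -1.08802257e+01]
248 171
```

View pics/ww.png

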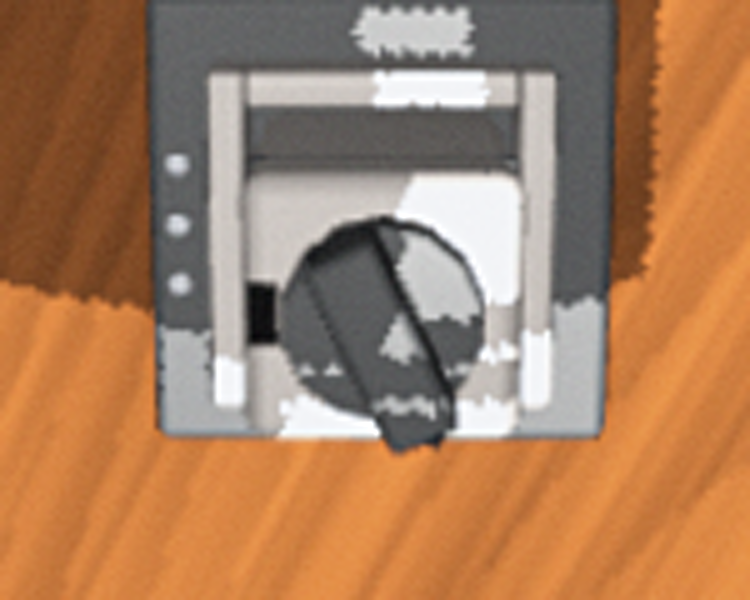

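The cup is in the well and the cap is still loose. The wing's edges run crop (308,285)→(385,440) and (378,235)→(452,395), with the dark end at lower right. The mark is at (262,312).

```bash
python3 - <<'E'
from h import *
s=np.load('sw.npy',allow_pickle=True).item()
f=lambda c:np.array(c)/5.+[248,171]
t=lambda p,z:np.array([totool(q,s) for q in onz('wrist',f(p),z,s)])
W=t([[308,285],[385,440],[378,235],[452,395]],99); print(W)
for a,b in((0,1),(2,3)):
    d=W[b]-W[a]; print(np.degrees(np.arctan2(d[1],d[0])))
# disc ellipse at z 84 : extremes
print('disc',t([[280,315],[487,315]],84), 'body',t([[248,180],[520,180]],76),'mark',t([[250,312]],76))
E
```

```text
[[  8.9521841  -10.01486894  97.13345819]
 [-15.48664664   1.5105251   97.08735018]
 [ 16.60284759   0.41529683  97.10969453]
 [ -8.25463644  11.65792981  97.06410327]]
154.75135561687904
155.6635393453598
disc [[  0.15773069 -15.03796456 112.1418773 ]
 [  0.18649163  17.71090948 112.05278516]] body [[ 20.33049328 -20.30429846 120.16841119]
 [ 20.37139045  23.16950571 120.0501439 ]] mark [[ -1.55226822 -20.33902703 120.15530064]]
```

Call:
{"api": "carry_out", "payload": {
  "commands": [
    [0,0,-8,0.3,1,30,1],
    [0,0,-16,0.3,1,60,1],
    [0,0,-24.8,0.3,1,80,1],
    [0,0,-24.8,0.3,1,95,1],
    [0,0,-24.8,0.3,1,104,1],
    [0,0,-24.8,0.3,1,108,1],
    [0,0,-24.8,0.3,1,108,1],
    [0,0,-24.8,0.3,1,108,0],
    [0,0,-24.8,0.3,1,108,-0.4],
    [0,0,-24.8,0.3,1,108,-0.7],
    [0,0,-24.8,0.3,1,108,-1],
    [0,0,-24.8,0.3,1,108,-1],
    [0,0,-24.8,0.3,1,108,-1],
    [0,0,-24.8,0.3,1,108,-1],
    [0,0,-24.8,0.3,1,108,-1],
    [0,0,-24.8,0.3,1,108,-1],
    [0,0,-24.8,0.3,1,108,-1]
  ],
  "force": 15
}}

```text
time_s: 12.8
ee_pos: [604.2, 191.1, 89.6]
ee_rot: [-180.0, -0.0, 142.1]
force: [-0.6, -0.6, 0.3]
gripper_width: 14.0
gripper_force: 0.4
```

Call:
{"api": "carry_out", "payload": {
  "commands": [
    [0,0,0,0,0,1,-1],
    [0,0,0,0,0,1,-1],
    [0,0,0,0,0,1,-1],
    [0,0,0,0,0,1,-1]
  ],
  "force": 15
}}

```text
time_s: 13.2
ee_pos: [604.1, 190.8, 89.4]
ee_rot: [-180.0, 0.0, 142.1]
force: [-1.3, -0.1, 5.5]
gripper_width: 11.8
gripper_force: 15.0
```

Call:
{"api": "carry_out", "payload": {
  "commands": [
    [0,0,0,0,0,-1,-1],
    [0,0,5,0,0,-1,-1],
    [0,0,11,0,0,-1,-1],
    [0,0,18,0,0,-1,-1],
    [0,0,25,0,0,-1,-1],
    [0,0,32,0,0,-1,-1],
    [0,0,39,0,0,-1,-1],
    [0,0,46,0,0,-1,-1],
    [0,0,53,0,0,-1,-1],
    [0,0,60,0,0,-1,-1],
    [0,0,60,0,0,-1,-1]
  ]
}}

```text
time_s: 14.3
ee_pos: [604.6, 191.1, 89.3]
ee_rot: [180.0, -0.0, 82.2]
force: [0.1, -1.4, -0.7]
gripper_width: 12.3
gripper_force: 15.0
```

```bash
python3 -c "
from h import *
s=state();print(s['ee_pos'],s['ee_rot'],s['torque'],s['force'],s['gripper_width'],s['qpos'])"
```

```text
[604.56369303 191.08055779  89.33410883] [ 1.79970778e+02 -3.64884563e-03  8.21593157e+01] [-0.23821321 -0.16032535 -0.03453246] [ 0.05777032 -1.39996532 -0.68566523] 12.260496425378573 [ 1.65052007e+01  2.90039947e+01  9.14178830e+01 -1.01176149e-02
  5.95499953e+01  2.43510112e+01]
```

Call:
{"api": "carry_out", "payload": {
  "commands": [
    [0,0,5,0,0,0,-1],
    [0,0,11,0,0,0,-1],
    [0,0,18,0,0,0,-1],
    [0,0,25,0,0,0,-1],
    [0,0,32,0,0,0,-1],
    [0,0,38,0,0,0,-1],
    [0,0,43,0,0,0,-1],
    [0,0,47,0,0,0,-1],
    [0,0,50,0,0,0,-1],
    [0,0,52,0,0,0,-1],
    [0,0,54,0,0,0,-1],
    [0,0,55,0,0,0,-1],
    [0,0,55,0,0,0,-1]
  ]
}}

```text
time_s: 15.6
ee_pos: [604.5, 190.6, 89.5]
ee_rot: [180.0, 0.0, 27.2]
force: [0.7, -2.4, -0.2]
gripper_width: 12.0
gripper_force: 15.0
```

```bash
python3 -c "
from h import *
s=state();print(s['ee_pos'],s['ee_rot'],s['torque'],s['force'],s['gripper_width'])"
```

```text
[604.45665852 190.6420843   89.45870974] [1.79957167e+02 5.51106809e-03 2.72447653e+01] [-0.65658591 -0.09125961  0.04512664] [ 0.65168877 -2.37592978 -0.22562973] 11.988481782319738
```

Call:
{"api": "carry_out", "payload": {
  "commands": [
    [0,0,1.5,0,0,0,-1],
    [0,0,3,0,0,0,-1],
    [0,0,4,0,0,0,-1],
    [0,0,4,0,0,0,-1]
  ]
}}

```text
time_s: 16.0
ee_pos: [604.4, 191.0, 89.6]
ee_rot: [180.0, -0.0, 23.1]
force: [2.1, -2.4, -0.1]
gripper_width: 11.4
gripper_force: 15.0
```

```bash
python3 -c "
from h import *
s=state();print(s['ee_pos'],s['ee_rot'],s['torque'],s['force'],s['gripper_width'])"
```

```text
[604.36975973 191.04432958  89.64826014] [ 1.79993535e+02 -1.64822547e-02  2.31284243e+01] [-0.57562125 -0.22297692  0.04551314] [ 2.09577498 -2.37691575 -0.12789411] 11.441962527296985
```

Call:
{"api": "carry_out", "payload": {
  "commands": [
    [0,0,2,0,0,0,-1],
    [0,0,4,0,0,0,-1],
    [0,0,4,0,0,0,-1]
  ]
}}

```text
time_s: 16.3
ee_pos: [604.3, 191.0, 89.7]
ee_rot: [180.0, 0.0, 19.2]
force: [0.4, -2.6, -0.7]
gripper_width: 12.2
gripper_force: 15.1
```

```bash
python3 -c "
from h import *
s=state();print(s['ee_pos'],s['ee_rot'],s['torque'],s['force'],s['gripper_width'])"
```

```text
[604.27055045 190.95619123  89.70220065] [1.79977220e+02 2.04402541e-03 1.92120148e+01] [-0.71792953 -0.06260212  0.40146087] [ 0.43794814 -2.5719199  -0.66280496] 12.175909652226075
```

The torque about z rose from 0.05 to 0.40 N m, so the stop is reached. I release, rise and look.

Call:
{"api": "carry_out", "payload": {
  "commands": [
    [0,0,0,0,0,0,0],
    [0,0,0,0,0,0,0.5],
    [0,0,0,0,0,0,1],
    [0,0,0,0,0,0,1],
    [0,0,0,0,0,0,1],
    [0,0,0,0,0,-15,1],
    [0,0,0,0,0,-50,1],
    [0,0,0,0,0,-90,1],
    [0,0,0,0,0,-110,1],
    [0,0,0,0,0,-110,1],
    [0,0,0,0,0,-110,1]
  ]
}}

```text
time_s: 17.4
ee_pos: [603.9, 191.0, 199.1]
ee_rot: [-180.0, 0.0, 19.1]
force: [0.7, -0.8, -0.0]
gripper_width: 91.0
gripper_force: 0.0
```

```bash
python3 - <<'E'
from h import *
s=state(); im=grab_frame('wrist')[:,:,::-1].copy(); np.save('sf.npy',s,allow_pickle=True)
print(s['time_s'],s['gripper_width'],s['ee_pos'],s['ee_rot'])
p=proj('wrist',[[603,190,76]],s)[0].astype(int); x,y=p-[75,60]; print(x,y)
cv2.imwrite('pics/wf.png',cv2.resize(im[y:y+120,x:x+150],None,fx=5,fy=5,interpolation=cv2.INTER_CUBIC))
E
```

```text
17.4 90.952587144059 [603.85122674 191.02883985 199.14316809] [-1.79985348e+02  3.08131647e-02  1.91392662e+01]
248 170
```

View pics/wf.png

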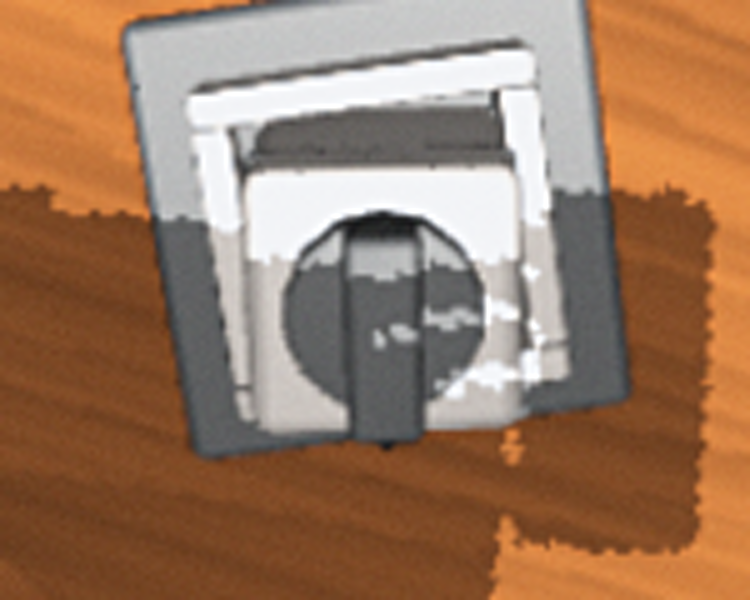

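The wing is now square to the cup, with its pointed end at crop (385,440) covering the mark. The cup has turned a few degrees within the dock's play. I check its height and tilt with the scene camera.

```bash
python3 - <<'E'
from h import *
s=np.load('sf.npy',allow_pickle=True).item()
f=lambda c:np.array(c)/5.+[248,170]
C=onz('wrist',f([[244,168],[522,168],[524,425],[256,430]]),76,s)[:,:2]
print(cv2.minAreaRect(C.astype(np.float32)),C.mean(0))
im=grab_frame('scene')[:,:,::-1].copy(); cv2.imwrite('pics/sc2.png',im)
c=np.array([603,190]); a=np.radians(20.5)
q=np.array([[1,1],[1,-1],[-1,-1],[-1,1]])*23@np.array([[np.cos(a),np.sin(a)],[-np.sin(a),np.cos(a)]])+c
p=proj('scene',[603,190,60])[0].astype(int); x,y=p-[50,45]
k=cv2.resize(im[y:y+90,x:x+100],None,fx=6,fy=6,interpolation=cv2.INTER_CUBIC)
for Z in (76,):
    for w in proj('scene',np.c_[q,np.full(4,Z)]): cv2.circle(k,tuple(int(v) for v in (w-[x,y]+.5)*6),4,(0,0,255),1)
cv2.imwrite('pics/sc2c.png',k)
E
```

```text
((604.4253540039062, 188.90318298339844), (44.55996322631836, 45.22163772583008), 20.2473201751709) [604.21826516 188.84829186]
```

View pics/sc2c.png

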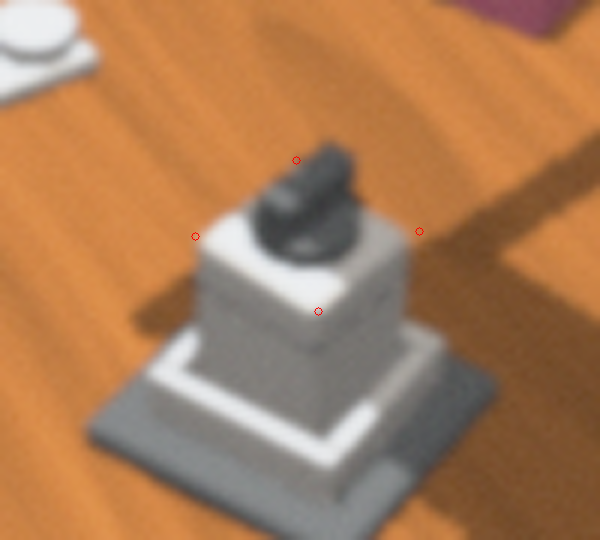

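The shoulder corners match the predicted 76 mm height, so the cup is seated and upright, and the arm is clear. I hand the job in.

```bash
python3 -c "
from workcell import workorder
print(workorder.job_done())"
```

```text
the job is handed in; nothing more can be done
None
```

I set the cup home and upright in the empty dock, let go of it, and screwed the cap clockwise to its stop, with the wing's pointed end over the mark; the job is handed in, but no verdict came back.

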